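Spring open the touch-latch spares tub

ROBOT

A 6-joint arm with a two-finger parallel gripper is mounted at the origin on the work surface. World frame = base frame: x ahead of the robot, y to its left, z up, the work surface at z = 0. Lengths are in m, angles in rad, forces in N, time in s.
With the tool pointing down it reaches from about 0.325 to 0.775 m from the base axis. Payload 9.3 kg.
Tool frame: the origin (TCP) lies on the centre line of the jaws, within the pads' length; the fingertips stand robot.tcp_to_tips ahead of it and the grasp point (between the pads) lies 8 mm behind it (robot.tcp_to_tips is the distance from the TCP to the fingertips, in m); y points along the fingers, z is the direction in which the jaws open and shut, and the axes are right-handed (so a half turn about y gives the same grasp; the last joint's range is limited). The gripper opens to 85 mm and grips with 20 to 120 N. Pads are 22 mm wide; open, the fingers measure 114 mm over their backs; the gripper's body (76 mm by 85 mm) begins 54 mm behind the grasp point. The pads swing forward as they close: fully open they stand 13 mm farther back than shut.
Start: joints at [0.974, 0.259, 0.021, 1.334, 0, 1.418], TCP at [0.236, 0.497, 0.207] pointing down, gripper open.
Joint ranges: [-3.04, 3.04], [-0.91, 1.82], [-1.04, 1.36], [-1.92, 1.95], [-1.52, 1.45], [-3.14, 3.14]. Speed limits (rad/s): [2.22, 2.22, 2.79, 3.14, 3.14, 3.14].

INTERFACE

Orientations are given as a rotation vector (axis times angle).
In Python, from station import readout, imaging, order, nets, robot gives the robot as it stands.
- The arm moves only by the tool servo_tool, never from a script. Its argument "motion" is a list of rows, each a list of 3 entries, a list of its own where there are three numbers: the shift along the tool's x, y, z in cm, then the turn, a rotation vector about the tool's x, y, z in rad, then the finger opening in cm, from 0 to 8.54. A call has 1 to 8 rows; each row shifts and turns the pose as measured when the row begins, along the tool's axes as they then stand; what a row does not reach is not made up. A row lasts 1/8 s, in which the tool goes at most 62.5 mm and 10.7 degrees, less where a joint would pass 70% of its speed; a pose out of reach is approached as far as the arm can. A call with a gripper value outside its range is refused whole. The fingers move at their own pace and stop on an object; "force" is the grip in N (left out, the last holds). Time passes only in rows, so rows that do not move let the fingers close. It gives the time, the measured TCP pose, the force and the opening at its end, in the units of the state.
- readout.get_obs(): the state, without advancing time (a new reading comes with each control period).
- imaging.get_image(name): name is "scene" or "top" or "wrist"; returns the picture (400x640x3 uint8, red, green, blue); there is no depth.
- imaging.camera_model(name): a dict with "fovy" (degrees; the focal length in pixels is half the picture's height over the tangent of half this angle, whatever the lens; pixels are square), "cx", "cy" (the principal point, pixels), "dist_coeffs" ([k1, k2, p1, p2, k3] as OpenCV has them; the pictures are not rectified), "camera_from_world" (4x4, takes a point from world to camera coordinates). Camera axes: x right, y down, z forward; pixel columns grow to the right and rows downward; lengths in m; the calibration is good to about 2 mm. A picture is of the moment at which its call begins: read the wrist's pose just before it. camera_model takes no time and is no camera call; for the wrist camera it gives the pose at the moment of the call.
- order.close_job(): hands the job in, once; it reports no verdict.
Trained networks look in the newest picture that a camera, given by its name, has taken for a name from the list of things; names that differ only in an ending like _2 or _b are one class to them, and where a whole thing is asked for, a point or a joint stands for the part that bears it (a point fixed in the world has none). Each returns a list of dicts, best first, with "confidence" (0 to 1); they miss things now and then, are a little off and sometimes report something else, mostly with a low value. They report only what shows in the picture. A call takes as long as a camera call. They do not tell look-alikes from the thing itself.
- nets.find_in(camera, thing): "location" ([column, row] in pixels, amid what is visible of it).
The state is a dict: "t": time; "joint_pos": joint angles; "qd": joint speeds; "joint_efforts": joint torques, N m; "ee_pos": TCP position; "eef_rot": TCP orientation; "force": force on the tool from outside, world axes, zero at the start; "wrist_torque": the same for the moment, N m; "finger_gap": finger opening in m.
Only numpy, scipy, OpenCV 4.12 (cv2) and the standard library are available. Lean on these libraries where they do the work, as an engineer would, in place of code of your own. Each camera call takes 0.05 s, during which the arm holds its last target.

TASK

Open the green tub so the spare air stones inside can be reached: press down with the fingertips at the white thumb mark on the front of its lid until the catch lets go, take the hand away so the lid springs ajar by itself, then push the raised lid right over with the fingers until it stands fully open on its own. Nothing is to be lifted: the tub stays standing in its place, handled without hard blows or shoving. Leave the grey tub shut and in place, do not disturb the vial stand, the air pump or the scraper, and finish with the hand clear of everything.

Things in the scene. Friction and masses are not known exactly. Their poses are not given: they have to be found in the camera images.
- green_tub: Green plastic tub, loose, about 0.9 kg with lid, 130 mm (its x, front to back) by 150 mm (its y) by 108 mm high over the closed lid; open box below with 4 mm walls, rim at 87 mm. Origin: centre of its underside; x points from the front (thumb mark side, roughly towards the robot) to the hinge at the back, z up.
- green_lid (a joint): Green lid's angle in rad about its hinge. 0 = latched shut; -0.08 = pressed to its stop; about 0.59 = sprung ajar on its lift pin; 1.92 = fully open against its stop, leaning back. It does not catch again: pressed later, it springs back to ajar. Damped; between ajar and upright (1.57) it falls back to ajar if let go, past about 1.65 it falls open and stays. Under 1 N at the front edge swings it.
- green_press (a point): Centre of the white thumb mark, a 26 mm disc on top of the green lid near its front edge, 120 mm from the hinge line (tub frame: x -55, y 0, z 108 mm when shut). Moves with the lid. Pressed 6 mm down here (2 to 4 N) the catch lets go; a solid stop is 9.5 mm down; when the finger leaves, the lid follows it up to ajar.
- green_edge (a point): Lower front edge of the green lid, mid-width: the bottom of a 12 mm high front skirt, 140 mm in front of the hinge line. The lid is a plate 8 mm thick, 160 mm wide, its underside level with the hinge line when shut. When ajar this edge stands about 68 mm above the hinge line. Moves with the lid.
- green_hinge (a point): Middle of the green lid's hinge line, fixed to the tub at its back: in the tub's frame x = 65 mm, y = 0, z = 100 mm.
- grey_tub: Grey plastic tub of the same build, size and latch as the green one, shut; to be left shut. Origin: centre of its underside, same axes.
- grey_lid (a joint): Angle of the grey tub's lid, as for the green one; 0 = latched shut.
- vial_stand: White plastic stand, 36 x 80 mm (x, y), with two clear glass vials with blue stoppers, one piece, 88 mm high, loose. Origin: centre of its underside.
- air_pump: Black plastic air pump with a toggle switch on top, 120 x 75 mm (x, y), 71 mm high, two hose stubs at its -x end reaching 78 mm from the centre, loose. Origin: centre of its underside.
- scraper: Stainless steel scraper lying flat along its x, handle 200 x 16 x 10 mm with a 56 mm wide grey head at its +x end, reaching 118 mm from the centre, loose. Origin: centre of the handle's underside.
There are look-alikes about, which are no part of the job. Of the things that look like the grey_tub, the larger one is meant.

How it is judged:
On the way, in this order (a step that is already met when the one before it is completed fails the run):
1. the green lid is pressed in with the fingers at the thumb mark (value of joint green_lid below -0.025 rad and contact force between the fingers and green_lid above 0.5 N and horizontal distance between the grasp point and green_press below 0.035 m), for 0.02 s.
2. the green lid has sprung ajar by itself, with nothing touching it (value of joint green_lid between 0.35 and 0.8 rad and contact force between the fingers and green_lid below 0.05 N), for 0.2 s.
At the end, for the whole second after the job is handed in: The green lid stands open by itself beyond 1.8 rad and at rest; the green tub stands upright within 40 mm of where it began; the grey tub is shut and it, the vial stand, the pump and the scraper are within 25 mm of where they began (value of joint green_lid above 1.8 rad and velocity of joint green_lid between -0.1 and 0.1 rad/s and distance of green_tub from where it was at the start of the episode below 0.04 m and angle between green_tub's own z axis and vertical below 0.05 rad and linear speed of green_tub below 0.02 m/s and value of joint grey_lid below 0.05 rad and distance of each of grey_tub, vial_stand, air_pump, scraper from where it was at the start of the episode below 0.025 m); the robot touches nothing.
It fails at once if the green tub is lifted or tipped (height (world z) of green_tub above 0.012 m or angle between green_tub's own z axis and vertical above 0.12 rad).
It fails at once if the green tub is shoved more than 40 mm from its place (distance of green_tub from where it was at the start of the episode above 0.04 m).
It fails at once if the green tub or its lid is struck or pressed with more than 40 N (contact force between the fingers and green_tub above 40 N).
It fails at once if the grey tub is moved more than 25 mm, or its lid is pressed in or opened (distance of grey_tub from where it was at the start of the episode above 0.025 m or value of joint grey_lid above 0.05 rad or value of joint grey_lid below -0.03 rad).
It fails at once if the vial stand, air pump or scraper is moved more than 25 mm or tipped over (distance of any of vial_stand, air_pump, scraper from where it was at the start of the episode above 0.025 m or angle between any of vial_stand, air_pump, scraper's own z axis and vertical above 0.3 rad).
It also fails if it takes over 51 s, if anything falls off the work surface, if the arm or the gripper's body presses on something with over 40 N, if the wrist force passes 120 N, or if a joint passes its speed limit or range.

## Working session

There is one attempt and no reset: what is moved stays moved. The work goes in short steps, Python scripts to look and compute and a tool call to move; the robot and the scene stay as the last step left them, time stands still between calls to the robot, and variables do not carry over. Pictures are saved under pics/ and viewed, and the job is handed in when it is done.

Besides the shell and the picture viewer there is one more tool, called after "Request:" as name(argument=value, ...), one argument or row to a line, values as JSON. servo_tool: Moves the arm, as the interface text tells. Its arguments: {"type":"object","properties":{"motion":{"type":"array","items":{"type":"array"}},"force":{"type":"number"}},"required":["motion"]}

```bash
mkdir -p pics; ls; python3 - <<'E'
from station import readout, imaging, nets, robot
import cv2
o=readout.get_obs(); print(o); print(robot.tcp_to_tips)
for n in ("scene","top"):
    im=imaging.get_image(n); cv2.imwrite(f"pics/{n}0.png",im[:,:,::-1])
    print(n,imaging.camera_model(n))
    for t in ("green_tub","grey_tub","green_press"):
        print(t,nets.find_in(n,t))
E
```

```text
pics
{'t': 0.0, 'joint_pos': array([ 9.74423971e-01,  2.59169214e-01,  2.07378129e-02,  1.33373542e+00,
       -9.55406597e-06,  1.41817969e+00]), 'qd': array([-1.63587075e-03,  5.24316045e-04,  5.49841358e-05, -8.73134774e-04,
        6.19314968e-04,  1.15660421e-03]), 'joint_efforts': array([ 5.15241045e-04, -5.55643380e+01,  3.44531572e+01,  1.36257728e-02,
       -1.38188143e-04,  2.19075582e-05]), 'ee_pos': array([0.23595534, 0.49643717, 0.20616927]), 'eef_rot': array([-1.54392046,  0.34845738, -0.34767849]), 'force': array([-1.21122881e+00,  9.80506698e-04, -5.12636621e-01]), 'wrist_torque': array([0.01069005, 0.01063773, 0.01780507]), 'finger_gap': 0.08518335565813237}
0.011
scene {'fovy': 49.79064531171924, 'cx': 327.5588440478942, 'cy': 201.41647967255727, 'dist_coeffs': array([-0.01170745,  0.        ,  0.        ,  0.        ,  0.        ]), 'camera_from_world': array([[ 0.7772531 ,  0.62907304, -0.01203004, -0.45202887],
       [ 0.42982491, -0.54484034, -0.71999968, -0.19248776],
       [-0.45948684,  0.55445118, -0.69387011,  1.54287549],
       [ 0.        ,  0.       
[... 434 characters left out ...]
 0.        ,  0.        ,  0.        ,  0.        ]), 'camera_from_world': array([[ 2.23824189e-02, -9.99740315e-01, -4.28122717e-03,
         4.96107582e-04],
       [-9.85903900e-01, -2.13620207e-02, -1.65943254e-01,
         5.68999577e-01],
       [ 1.65808706e-01,  7.93509000e-03, -9.86126010e-01,
         1.58659720e+00],
       [ 0.00000000e+00,  0.00000000e+00,  0.00000000e+00,
         1.00000000e+00]])}
green_tub [{'location': [362.3, 187.8], 'confidence': 0.79}]
grey_tub [{'location': [271.1, 255.0], 'confidence': 0.94}, {'location': [268.8, 193.7], 'confidence': 0.72}, {'location': [188.2, 224.0], 'confidence': 0.47}]
green_press [{'location': [366.6, 186.6], 'confidence': 0.58}]
```

View pics/scene0.png

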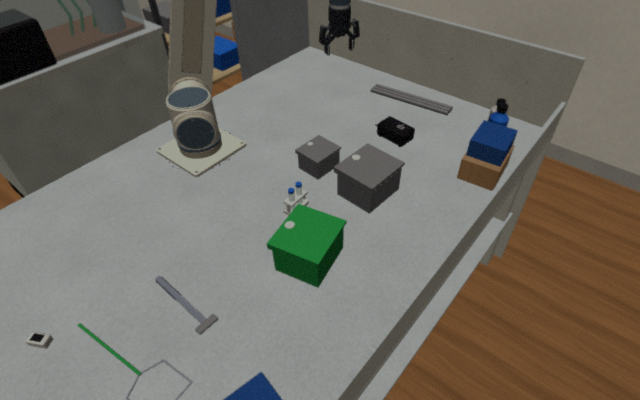

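View pics/top0.png

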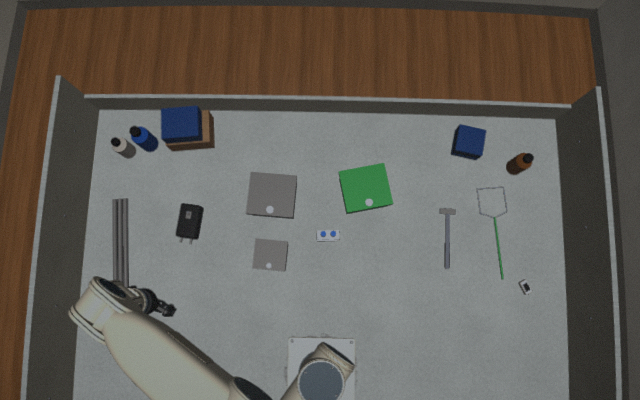

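The green tub is at (366,188) in the top view and is the only green one. Grey tubs show at (272,195), which is the larger, and (270,255), the small look-alike. The vial stand is at (328,235). I'll enlarge the view and measure.

```bash
cat > h.py <<'E'
import numpy as np, cv2
from station import imaging
def ray(cam,px,z,m=None):
    m=m or imaging.camera_model(cam); f=200/np.tan(np.radians(m['fovy']/2))
    K=np.array([[f,0,m['cx']],[0,f,m['cy']],[0,0,1]])
    p=cv2.undistortPoints(np.array(px,float).reshape(-1,1,2),K,np.array(m['dist_coeffs'])).reshape(-1,2)
    T=m['camera_from_world']; R=T[:3,:3]; c=-R.T@T[:3,3]
    d=np.c_[p,np.ones(len(p))]@R
    return c+d*((z-c[2])/d[:,2])[:,None]
def proj(cam,P,m=None):
    m=m or imaging.camera_model(cam); f=200/np.tan(np.radians(m['fovy']/2))
    K=np.array([[f,0,m['cx']],[0,f,m['cy']],[0,0,1]]); T=m['camera_from_world']
    return cv2.projectPoints(np.array(P,float).reshape(-1,3),cv2.Rodrigues(T[:3,:3])[0],T[:3,3],K,np.array(m['dist_coeffs']))[0].reshape(-1,2)
E
python3 - <<'E'
import cv2,numpy as np
from h import *
t=cv2.imread('pics/top0.png'); s=cv2.imread('pics/scene0.png')
cv2.imwrite('pics/c1.png',np.vstack([cv2.resize(t[150:260,235:405],None,fx=4,fy=4,interpolation=2)[:,:680]]))
cv2.imwrite('pics/c2.png',cv2.resize(s[130:290,250:420],None,fx=3.5,fy=3.5,interpolation=2))
# white mark centroids
for cam,im,box in(('top',t,(355,195,385,212)),('scene',s,(280,215,300,235))):
    x0,y0,x1,y1=box; c=im[y0:y1,x0:x1].astype(int)
    w=np.clip(c[:,:,2]-60,0,None)*(c[:,:,2]>80)
    yy,xx=np.mgrid[y0:y1,x0:x1]; p=[(xx*w).sum()/w.sum(),(yy*w).sum()/w.sum()]
    print(cam,p,ray(cam,[p],.108))
E
```

```text
top [np.float64(372.48934260713486), np.float64(206.01099394211352)] [[ 0.56039026 -0.16318766  0.108     ]]
scene [np.float64(286.2678830603359), np.float64(221.71739581173543)] [[ 0.56432846 -0.1482197   0.108     ]]
```

View pics/c1.png

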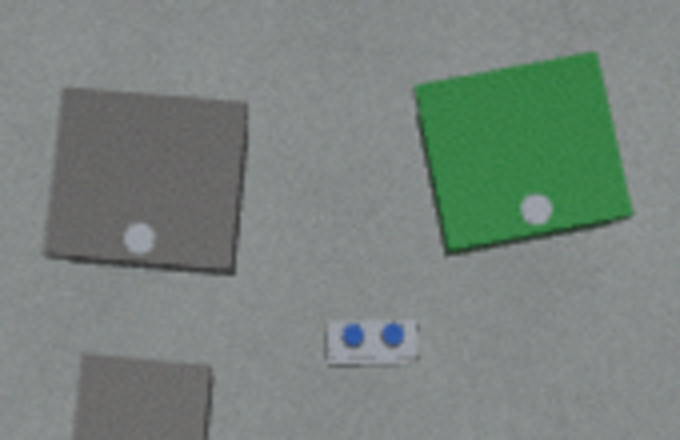

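View pics/c2.png

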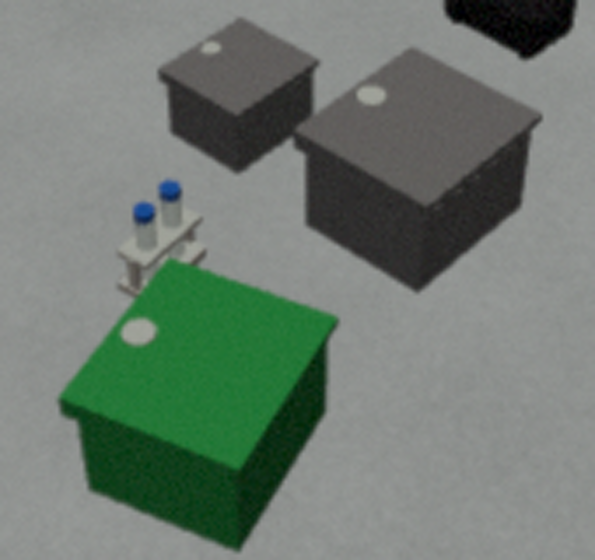

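```bash
python3 - <<'E'
from h import *
from scipy.optimize import least_squares
mt,ms=imaging.camera_model('top'),imaging.camera_model('scene')
T=np.array([[416,87],[598,53],[632,214],[446,248],[536,209]])/4+[235,150]
S=np.array([[338,322],[238,470],[62,400],[175,260],[139,331]])/3.5+[250,130]
mod=np.array([[65,80,108],[65,-80,108],[-75,-80,108],[-75,80,108],[-55,0,108]])/1000
print(ray('top',T,.108,mt)); print(ray('scene',S,.108,ms))
def P(q): 
    c,s=np.cos(q[2]),np.sin(q[2]); return np.c_[q[0]+c*mod[:,0]-s*mod[:,1],q[1]+s*mod[:,0]+c*mod[:,1],mod[:,2]]
def r(q,w=(1,1)): return np.r_[w[0]*(proj('t',P(q),mt)-T).ravel(),w[1]*(proj('s',P(q),ms)-S).ravel()]
for w in((1,1),(1,0),(0,1)):
    o=least_squares(r,[.62,-.15,0],args=(w,)); print(w,o.x,np.round(o.fun,1),P(o.x)[4])
# vials and grey corners
V=np.array([[354,335],[393,335]])/4+[235,150]; print('vials',ray('top',V,.088,mt))
G=np.array([[63,90],[247,103],[234,268],[45,256],[139,239]])/4+[235,150]; print('grey',ray('top',G,.108,mt))
E
```

```text
[[ 0.67698705 -0.04791831  0.108     ]
 [ 0.71061563 -0.20420293  0.108     ]
 [ 0.57053668 -0.23288746  0.108     ]
 [ 0.5379828  -0.07541814  0.108     ]
 [ 0.57306308 -0.15128963  0.108     ]]
[[ 0.68851814 -0.05130233  0.108     ]
 [ 0.71870199 -0.20351084  0.108     ]
 [ 0.58076214 -0.23356215  0.108     ]
 [ 0.5491568  -0.07711523  0.108     ]
 [ 0.57831914 -0.15013653  0.108     ]]
(1, 1) [ 0.63387293 -0.13906417  0.20404049] [-0.1 -1.2  0.  -0.9 -0.1 -1.8  0.2 -1.8 -0.3 -2.  -1.3 -2.1 -1.8 -0.8
 -0.9 -1.  -1.1 -1.   0.5  0.3] [ 0.58001385 -0.15020869  0.108     ]
(1, 0) [ 0.6284848  -0.13929498  0.2044595 ] [-0.   0.3  0.1  0.6 -0.  -0.2  0.2 -0.2 -0.2 -0.5 -0.  -0.  -0.  -0.
 -0.  -0.  -0.  -0.  -0.  -0. ] [ 0.5746304  -0.15046207  0.108     ]
(0, 1) [ 0.63786429 -0.13999165  0.20251021] [ 0.  -0.   0.  -0.   0.  -0.   0.  -0.  -0.  -0.  -0.3 -1.1 -0.8  0.2
 -0.  -0.1 -0.1 -0.2  1.4  1.2] [ 0.58398823 -0.15105374  0.108     ]
vials [[ 0.46469938  0.00065724  0.088     ]
 [ 0.46541854 -0.03242913  0.088     ]]
grey [[0.66811199 0.25509234 0.108     ]
 [0.65984006 0.09647358 0.108     ]
 [0.51704178 0.10300568 0.108     ]
 [0.52371973 0.26345769 0.108     ]
 [0.54002687 0.18425707 0.108     ]]
```

```bash
cat > p.py <<'E'
import numpy as np,sys
from scipy.spatial.transform import Rotation as Ro
from station import readout
def st():
    o=readout.get_obs(); return o,o['ee_pos'],Ro.from_rotvec(o['eef_rot'])
def rel(target,R=None):
    o,p,r=st(); return np.round(100*(r.inv().apply(np.array(target)-p)),2)
YAW=0.204
def Rdown(yaw=YAW,tilt=0): # y down, z along tub y ; tilt: fingertips lean forward (tub +x)
    d=np.array([np.cos(yaw),np.sin(yaw),0]); s=np.array([-d[1],d[0],0])
    y=np.cos(tilt)*np.array([0,0,-1.])+np.sin(tilt)*d
    z=s; x=np.cross(y,z); return Ro.from_matrix(np.c_[x,y,z])
E
python3 - <<'E'
from p import *
o,p,r=st(); print(np.round(r.as_matrix(),3))
for sgn in(0,1):
    T=Rdown(YAW+sgn*np.pi); w=(r.inv()*T).as_rotvec(); print(w,np.degrees(np.linalg.norm(w)), T.as_matrix().round(2).tolist())
print(rel([.575,-.15,.28]))
E
```

```text
[[ 0.903 -0.     0.429]
 [-0.429 -0.     0.903]
 [-0.    -1.    -0.   ]]
[ 2.36240517e-04 -6.47810097e-01 -1.12295714e-04] 37.116787510540284 [[0.98, 0.0, -0.2], [0.2, 0.0, 0.98], [0.0, -1.0, 0.0]]
[1.45131883e-04 2.49378254e+00 3.05319141e-04] 142.88321562562155 [[-0.98, 0.0, 0.2], [-0.2, 0.0, -0.98], [0.0, -1.0, 0.0]]
[ 58.37  -7.32 -43.85]
```

Request:
servo_tool(
  motion=[
    [[0, -3, 0], [0, 0, 0], 0],
    [[2, -4, -1.5], [0, 0, 0], 0],
    [[4, -1, -3], [0, 0, 0], 0],
    [[4.8, 0, -3.6], [0, 0, 0], 0],
    [[4.8, 0, -3.6], [0, 0, 0], 0],
    [[4.8, 0, -3.6], [0, 0, 0], 0],
    [[4.8, 0, -3.6], [0, 0, 0], 0],
    [[4.8, 0, -3.6], [0, 0, 0], 0],
  ],
  force=20,
)

```text
t: 1.4
ee_pos: [0.4143, 0.1585, 0.2893]
eef_rot: [-1.544, 0.34, -0.344]
force: [0.4, 0.6, -0.0]
finger_gap: 0.0
```

```bash
python3 -c "
from p import *
o,p,r=st(); print(o['t'],p,rel([.575,-.15,.28]),(r.inv()*Rdown()).as_rotvec(),o['finger_gap'],o['qd'].round(2))"
```

```text
1.4 [0.41428835 0.15852062 0.28930789] [ 27.59   0.99 -21.19] [ 4.32417137e-04 -6.39557171e-01  2.51953485e-03] 2.745746047422751e-05 [-1.11  0.05  0.05 -0.   -0.   -1.1 ]
```

Request:
servo_tool(
  motion=[
    [[4.8, 0, -3.6], [0, 0, 0], 0],
    [[4.8, 0, -3.6], [0, 0, 0], 0],
    [[4.8, 0, -3.6], [0, 0, 0], 0],
    [[4, 0, -3], [0, 0, 0], 0],
    [[0, 0, 0], [0, -0.16, 0], 0],
    [[0, 0, 0], [0, -0.16, 0], 0],
    [[0, 0, 0], [0, -0.16, 0], 0],
    [[0, 0, 0], [0, -0.16, 0], 0],
  ],
)

```text
t: 2.4
ee_pos: [0.5268, -0.0574, 0.2888]
eef_rot: [-1.565, -0.171, 0.167]
force: [0.1, 0.1, -0.2]
finger_gap: 0.0002
```

```bash
python3 -c "
from p import *
from h import *
o,p,r=st(); print(o['t'],p,rel([.575,-.15,.24]),(r.inv()*Rdown()).as_rotvec(),o['force'])
m=imaging.camera_model('wrist'); im=imaging.get_image('wrist'); cv2.imwrite('pics/w1.png',im[:,:,::-1])
print(m, proj('w',[[.578,-.15,.108]],m))
import pickle; pickle.dump(m,open('m1.pkl','wb'))"
```

```text
2.4 [ 0.52679727 -0.05740493  0.2887648 ] [  2.72   4.89 -10.07] [0.00068996 0.01135807 0.00235409] [ 0.08578228  0.10730791 -0.17704901]
{'fovy': 69.43314740318473, 'cx': 317.0435097262412, 'cy': 198.04024122617042, 'dist_coeffs': array([-0.03853544,  0.        ,  0.        ,  0.        ,  0.        ]), 'camera_from_world': array([[-2.14104399e-01,  9.76810763e-01,  1.99574569e-04,
         1.68346744e-01],
       [ 9.37815141e-01,  2.05499898e-01,  2.79772323e-01,
        -5.42123538e-01],
       [ 2.73243604e-01,  6.00876493e-02, -9.60066356e-01,
         3.16374061e-01],
       [ 0.00000000e+00,  0.00000000e+00,  0.00000000e+00,
         1.00000000e+00]])} [[235.94509653 197.50229979]]
```

View pics/w1.png

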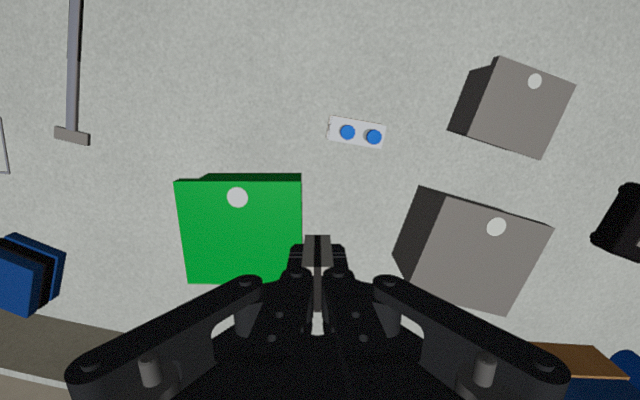

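The wrist view shows the white mark at (237,197). My estimate predicted (236,197.5), so the mark at (0.578, -0.150, 0.108) is confirmed. The lid is also square to the tool. Next I move over it.

Request:
servo_tool(
  motion=[
    [[1, 0, -3.4], [0, 0, 0], 0],
    [[1, 0, -3.4], [0, 0.01, 0], 0],
    [[1, 2, -3.3], [0, 0, 0], 0],
    [[0, 4, 0], [0, 0, 0], 0],
    [[0, 4, 0], [0, 0, 0], 0],
    [[0, 3, 0], [0, 0, 0], 0],
    [[0, 0, 0], [0, 0, 0], 0],
  ],
)

```text
t: 3.32
ee_pos: [0.5803, -0.1526, 0.1558]
eef_rot: [-1.567, -0.156, 0.15]
force: [-0.2, 0.5, 0.3]
finger_gap: -0.0001
```

```bash
python3 -c "
from p import *
o,p,r=st(); print(o['t'],p,rel([.578,-.15,.119]),(r.inv()*Rdown()).as_rotvec(),o['force'])"
```

```text
3.325 [ 0.58032758 -0.15262588  0.15581447] [-0.19  3.68  0.31] [ 0.00155254 -0.00924983  0.00415906] [-0.1610252   0.49106285  0.27726048]
```

Request:
servo_tool(
  motion=[
    [[-0.2, 1.5, 0.3], [0, 0, 0], 0],
    [[0, 1, 0], [0, 0, 0], 0],
    [[0, 0.5, 0], [0, 0, 0], 0],
    [[0, 0.2, 0], [0, 0, 0], 0],
  ],
)

```text
t: 3.82
ee_pos: [0.5802, -0.1509, 0.1277]
eef_rot: [-1.57, -0.158, 0.142]
force: [1.1, 0.6, 0.6]
finger_gap: 0.0001
```

Request:
servo_tool(
  motion=[
    [[0, 0.3, 0], [0, 0, 0], 0],
    [[0, 0.2, 0], [0, 0, 0], 0],
  ],
)

```text
t: 4.08
ee_pos: [0.5808, -0.1511, 0.1233]
eef_rot: [-1.57, -0.159, 0.141]
force: [0.6, 0.1, 1.2]
finger_gap: -0.0002
```

Request:
servo_tool(
  motion=[
    [[-0.2, 0.4, 0], [0, 0, 0], 0],
    [[0, 0.4, 0], [0, 0, 0], 0],
  ],
)

```text
t: 4.32
ee_pos: [0.5789, -0.1517, 0.1151]
eef_rot: [-1.571, -0.159, 0.141]
force: [0.3, 0.2, -0.2]
finger_gap: 0.0002
```

Request:
servo_tool(
  motion=[
    [[0, 0.3, 0], [0, 0, 0], 0],
    [[0, 0.3, 0], [0, 0, 0], 0],
  ],
)

```text
t: 4.58
ee_pos: [0.5788, -0.1516, 0.1085]
eef_rot: [-1.57, -0.159, 0.141]
force: [-0.6, -0.7, 0.6]
finger_gap: -0.0003
```

```bash
python3 -c "
from h import *
from station import readout
im=imaging.get_image('wrist'); s=imaging.get_image('scene')
cv2.imwrite('pics/w2.png',np.hstack([im[:,:,::-1][100:350,150:450],cv2.resize(s[180:300,240:360,::-1],(250,250),interpolation=2)]))
for i in range(5): print(readout.get_obs()['force'], readout.get_obs()['ee_pos']); imaging.get_image('top')
"
```

```text
[ 0.00239211  0.32880861 -0.25783783] [ 0.57865321 -0.15159125  0.10826272]
[ 2.84961400e-01 -3.50741560e-04  3.81315567e-01] [ 0.57876775 -0.15160872  0.1085393 ]
[ 1.32574462 -0.02334249  0.14976752] [ 0.57886566 -0.15163526  0.10871247]
[-0.70160225 -0.18897858 -0.03848463] [ 0.5789252  -0.15167637  0.10881083]
[ 0.21260968  0.00460184 -0.01847808] [ 0.57891752 -0.15168677  0.10887613]
```

View pics/w2.png

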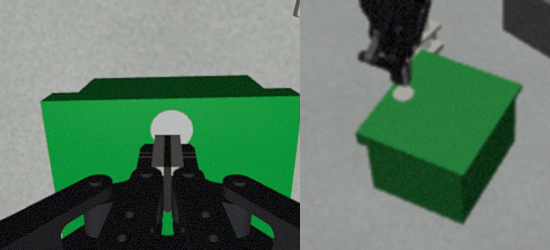

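The fingertips are over the mark and force is still about zero, so there is no contact yet. I'll keep going down in small steps.

Request:
servo_tool(
  motion=[
    [[0, 0.3, 0], [0, 0, 0], 0],
    [[0, 0.2, 0], [0, 0, 0], 0],
  ],
)

```text
t: 5.18
ee_pos: [0.5791, -0.1518, 0.1039]
eef_rot: [-1.571, -0.159, 0.14]
force: [0.1, -0.4, -0.8]
finger_gap: -0.0
```

Request:
servo_tool(
  motion=[
    [[0, 0.3, 0], [0, 0, 0], 0],
    [[0, 0.2, 0], [0, 0, 0], 0],
  ],
)

```text
t: 5.42
ee_pos: [0.5791, -0.1518, 0.0984]
eef_rot: [-1.571, -0.159, 0.141]
force: [-0.3, -0.0, 0.0]
finger_gap: -0.0002
```

```bash
python3 -c "
from h import *
from station import readout,robot
print({k:getattr(robot,k) for k in dir(robot) if k[0]!='_'})
im=imaging.get_image('wrist'); s=imaging.get_image('scene')
cv2.imwrite('pics/w3.png',np.hstack([im[:,:,::-1][100:350,150:450],cv2.resize(s[180:300,240:360,::-1],(250,250),interpolation=2)]))
print(readout.get_obs())
"
```

```text
{'IKError': <class 'station.IKError'>, 'tcp_to_tips': 0.011}
{'t': 5.525, 'joint_pos': array([-3.96887823e-01,  3.81209391e-01, -7.99123439e-02,  1.09694478e+00,
        1.02773773e-03, -5.87595699e-01]), 'qd': array([ 0.00194282, -0.00306164,  0.00613196,  0.0069568 , -0.00027373,
       -0.00060964]), 'joint_efforts': array([ 3.16998361e-03, -6.30817080e+01,  3.24152255e+01, -2.20390228e-01,
        3.73263261e-03,  4.35293521e-05]), 'ee_pos': array([ 0.57910487, -0.1517182 ,  0.09835269]), 'eef_rot': array([-1.57069828, -0.15905869,  0.14063809]), 'force': array([0.50055178, 0.15641425, 0.30402785]), 'wrist_torque': array([-0.04068677,  0.01992317, -0.00788872]), 'finger_gap': -0.0001335742005362357}
```

View pics/w3.png

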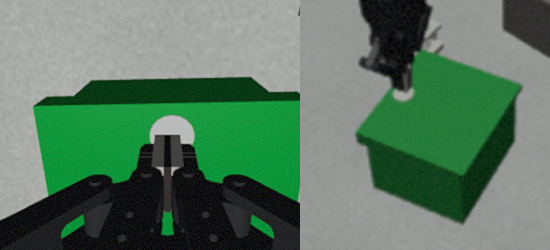

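```bash
python3 -c "
from h import *
from p import *
im=imaging.get_image('wrist'); m=imaging.camera_model('wrist'); cv2.imwrite('pics/w4.png',cv2.resize(im[180:360,130:510,::-1],None,fx=2,fy=2))
o,p,r=st()
for d in (-.02,0,.011,.02,.03): print(d, proj('w',[p+r.apply([0,d,0])],m))
mod=np.array([[65,80,108],[65,-80,108],[-75,-80,108],[-75,80,108],[-55,0,108]])/1000
q=[.632,-.139,.204]
for z in(.108,.100,.09):
  c,s=np.cos(q[2]),np.sin(q[2]);print(z,proj('w',np.c_[q[0]+c*mod[:,0]-s*mod[:,1],q[1]+s*mod[:,0]+c*mod[:,1],0*mod[:,2]+z],m).round(1).tolist())
print(o['force'])
"
```

```text
-0.02 [[316.23203751 245.60851034]]
0 [[316.28928875 231.62869516]]
0.011 [[316.31591189 225.13707524]]
0.02 [[316.33561369 220.3368938 ]]
0.03 [[316.3556071  215.46894362]]
0.108 [[431.3, 387.1], [211.2, 388.3], [180.3, 206.2], [458.3, 203.2], [319.2, 236.9]]
0.1 [[427.5, 377.6], [214.8, 378.8], [186.4, 202.0], [452.2, 199.1], [319.1, 231.5]]
0.09 [[423.0, 366.6], [219.1, 367.8], [193.2, 197.3], [445.3, 194.5], [319.1, 225.4]]
[ 0.73893957 -0.06949921 -0.95881698]
```

View pics/w4.png

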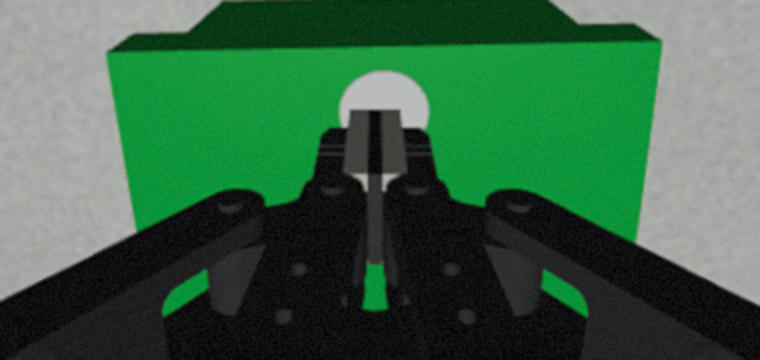

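```bash
python3 -c "
from h import *
from p import *
m=imaging.camera_model('wrist')
o,p,r=st()
for x in(-.011,0.011):
  for d in (-.04,-.03,-.02,-.01,0,.011): print(x,d, [proj('w',[p+r.apply([x,d,z])],m)[0].round(1).tolist() for z in(-.01,.01)])
print(-m['camera_from_world'][:3,:3].T@m['camera_from_world'][:3,3],p)
"
```

```text
-0.011 -0.04 [[295.3, 242.8], [337.0, 242.8]]
-0.011 -0.03 [[296.7, 234.5], [335.7, 234.5]]
-0.011 -0.02 [[297.9, 227.2], [334.6, 227.2]]
-0.011 -0.01 [[299.0, 220.7], [333.5, 220.7]]
-0.011 0 [[299.9, 214.9], [332.6, 214.9]]
-0.011 0.011 [[300.9, 209.3], [331.7, 209.3]]
0.011 -0.04 [[296.2, 282.9], [336.1, 282.9]]
0.011 -0.03 [[297.5, 272.5], [334.9, 272.5]]
0.011 -0.02 [[298.6, 263.3], [333.9, 263.3]]
0.011 -0.01 [[299.6, 255.1], [332.9, 255.1]]
0.011 0 [[300.5, 247.7], [332.1, 247.7]]
0.011 0.011 [[301.4, 240.5], [331.2, 240.5]]
[ 0.50837786 -0.16404904  0.26452411] [ 0.57915603 -0.15175044  0.09855798]
```

Request:
servo_tool(
  motion=[
    [[0, 0.3, 0], [0, 0, 0], 0],
    [[0, 0.2, 0], [0, 0, 0], 0],
  ],
)

```text
t: 5.82
ee_pos: [0.5794, -0.1518, 0.0935]
eef_rot: [-1.571, -0.16, 0.14]
force: [0.7, -0.4, 0.3]
finger_gap: -0.0001
```

```bash
python3 -c "
from h import *
from p import *
im=imaging.get_image('wrist'); cv2.imwrite('pics/w5.png',cv2.resize(im[180:360,130:510,::-1],None,fx=2,fy=2))
for i in range(4): o,p,r=st();print(p,o['force'],o['wrist_torque']); im=imaging.get_image('scene')
cv2.imwrite('pics/s5.png',cv2.resize(im[160:300,230:370,::-1],None,fx=4,fy=4,interpolation=2))
"
```

```text
[ 0.57931512 -0.15182468  0.09328131] [ 0.00880949 -0.19098801 -0.57783471] [-0.00406792  0.05725824  0.00881471]
[ 0.5792769  -0.15179184  0.09339048] [-0.48380322  0.16985992  0.3712548 ] [ 0.04361622 -0.0125241   0.01414231]
[ 0.57934475 -0.1518003   0.09357663] [ 0.29497488 -0.95850253 -0.04872994] [-0.02067765 -0.04144047  0.05681316]
[ 0.57942222 -0.15185582  0.09366812] [-0.24802976  0.23722019  0.57117292] [-0.05168182 -0.00040435 -0.03248965]
```

View pics/w5.png

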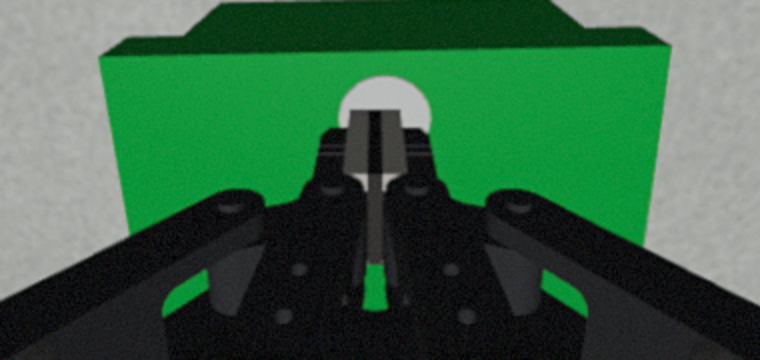

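View pics/s5.png

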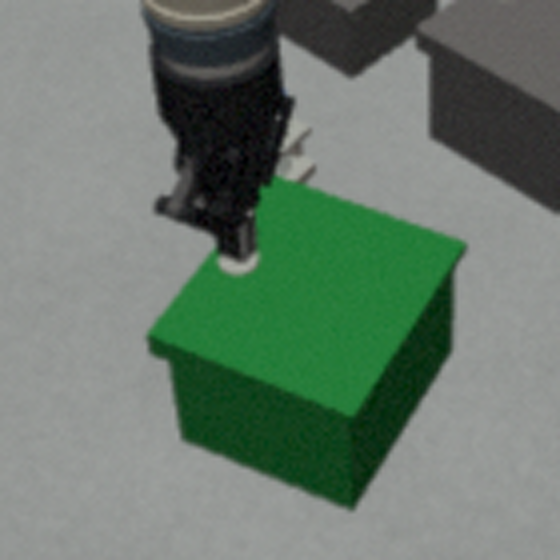

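```bash
python3 -c "
from h import *
for z in(.10,.105,.11,.115,.12,.13): print(z,proj('scene',[[.5793,-.1518,z]]),proj('scene',[[.578,-.15,.108]]))
"
```

```text
0.1 [[289.78329537 227.20442728]] [[289.65936774 224.48537456]]
0.105 [[289.64296639 225.89898243]] [[289.65936774 224.48537456]]
0.11 [[289.50177244 224.58540825]] [[289.65936774 224.48537456]]
0.115 [[289.3597056  223.26362946]] [[289.65936774 224.48537456]]
0.12 [[289.21675785 221.93356984]] [[289.65936774 224.48537456]]
0.13 [[288.92818703 219.24829853]] [[289.65936774 224.48537456]]
```

By the scene view the tips are at about z 0.11, just above the lid. So they sit roughly 17 mm behind the nominal TCP rather than 11 mm ahead of it. I'll go by contact force.

Request:
servo_tool(
  motion=[
    [[0, 0.3, 0], [0, 0, 0], 0],
    [[0, 0.2, 0], [0, 0, 0], 0],
  ],
)

```text
t: 6.32
ee_pos: [0.5796, -0.1519, 0.0887]
eef_rot: [-1.571, -0.16, 0.14]
force: [-0.3, 0.4, 0.3]
finger_gap: 0.0
```

Request:
servo_tool(
  motion=[
    [[0, 0.3, 0], [0, 0, 0], 0],
    [[0, 0.2, 0], [0, 0, 0], 0],
  ],
)

```text
t: 6.58
ee_pos: [0.5796, -0.1519, 0.0832]
eef_rot: [-1.571, -0.16, 0.14]
force: [-1.1, 0.6, 1.5]
finger_gap: -0.0003
```

```bash
cat > look.py <<'E'
import sys
from h import *
from p import *
n=sys.argv[1]
im=imaging.get_image('wrist'); 
for i in range(2): o,p,r=st();print(o['t'],p,o['force']); s=imaging.get_image('scene')
cv2.imwrite(f'pics/{n}.png',np.hstack([im[150:400,150:500,::-1],cv2.resize(s[160:285,230:355,::-1],(400,400),interpolation=2)[:250*1]]) if 0 else np.vstack([im[150:400,120:520,::-1],cv2.resize(s[160:285,230:355,::-1],(400,330),interpolation=2)]))
E
python3 look.py l1
```

```text
6.625 [ 0.57954695 -0.15191136  0.08302748] [0.71163939 0.08310958 0.69840671]
6.675 [ 0.57961954 -0.15193001  0.08326072] [-0.74269802 -0.32824545 -0.04917188]
```

View pics/l1.png

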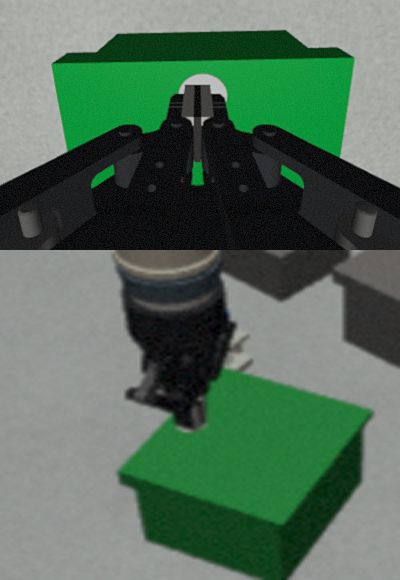

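Request:
servo_tool(
  motion=[
    [[0, 0.3, 0], [0, 0, 0], 0],
    [[0, 0.2, 0], [0, 0, 0], 0],
  ],
)

```text
t: 6.98
ee_pos: [0.5797, -0.1521, 0.0787]
eef_rot: [-1.572, -0.16, 0.14]
force: [-1.0, 0.1, 3.8]
finger_gap: 0.0002
```

```bash
python3 look.py l2
```

```text
7.025 [ 0.57959673 -0.15199838  0.0784816 ] [-0.36946193 -0.07716611  1.15364199]
7.075 [ 0.57959867 -0.15198257  0.07851517] [-0.5645542  -0.19028296  1.34335832]
```

View pics/l2.png

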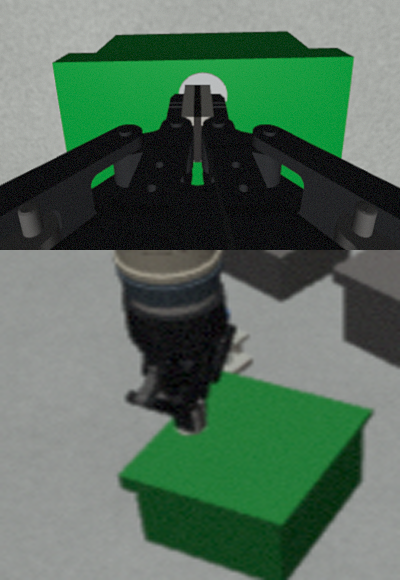

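Force reads 1.2–3.8 N and the lid no longer grows in the wrist view, so it is moving with the finger. Contact came at TCP z of about 0.083. I press a little further.

Request:
servo_tool(
  motion=[
    [[0, 0.3, 0], [0, 0, 0], 0],
    [[0, 0.2, 0], [0, 0, 0], 0],
  ],
)

```text
t: 7.38
ee_pos: [0.5798, -0.1521, 0.074]
eef_rot: [-1.572, -0.16, 0.139]
force: [-5.3, 1.9, 14.8]
finger_gap: -0.0001
```

Request:
servo_tool(
  motion=[
    [[0, 0.2, 0], [0, 0, 0], 0],
    [[0, 0.1, 0], [0, 0, 0], 0],
  ],
)

```text
t: 7.62
ee_pos: [0.5799, -0.1522, 0.074]
eef_rot: [-1.573, -0.162, 0.138]
force: [-5.7, 1.4, 14.2]
finger_gap: -0.0001
```

The catch reached its stop at about 14 N. I'll retract straight up.

Request:
servo_tool(
  motion=[
    [[0, -2, 0], [0, 0, 0], 0],
    [[0, -4, 0], [0, 0, 0], 0],
    [[0, -5, 0], [0, 0, 0], 0],
    [[0, -5, 0], [0, 0, 0], 0],
    [[0, -5, 0], [0, 0, 0], 0],
    [[-2, -1, 0], [0, 0, 0], 0],
    [[0, 0, 0], [0, 0, 0], 0],
    [[0, 0, 0], [0, 0, 0], 0],
  ],
)

```text
t: 8.62
ee_pos: [0.5566, -0.1545, 0.2965]
eef_rot: [-1.571, -0.161, 0.139]
force: [0.5, 0.3, -0.5]
finger_gap: 0.0002
```

```bash
python3 look.py l3
```

```text
8.675 [ 0.55656945 -0.15441694  0.29639272] [ 0.26029531 -0.24660644  0.01134826]
8.725 [ 0.55662171 -0.15442937  0.29640348] [0.14488532 1.01873499 0.48829766]
```

View pics/l3.png

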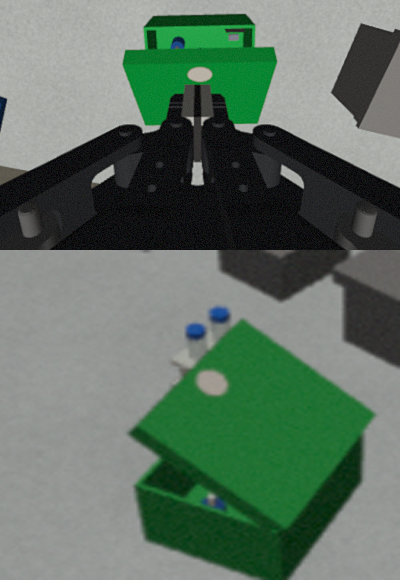

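The wrist and scene views both show the lid ajar with the stones visible, and the hand is clear. Next I tilt the hand so the fingers point forward and down, then plan the arc.

```bash
cat >> p.py <<'E'
def w2(x,z,y=0): c,s=np.cos(YAW),np.sin(YAW); return np.array([.632+c*x-s*y,-.139+s*x+c*y,z])
def edge(th): u=.14*np.cos(th)+.012*np.sin(th); v=.14*np.sin(th)-.012*np.cos(th); return np.array([.065-u,.1+v])
def tcp_for(th,phi,push=0):
    yd=np.array([np.sin(phi),-np.cos(phi)]); n=np.array([np.cos(phi),np.sin(phi)])
    e=edge(th); return e-n*(.011-push)+yd*(.010+.025)
def report():
    o,p,r=st(); c,s=np.cos(YAW),np.sin(YAW); d=p-[.632,-.139,0]
    yd=r.as_matrix()[:,1]; phi=np.arctan2(yd@[c,s,0],-yd[2])
    print('t',o['t'],'tub x,y,z',np.round([c*d[0]+s*d[1],-s*d[0]+c*d[1],p[2]],4),'phi',round(phi,3),'f',o['force'].round(1),'q',o['joint_pos'].round(2))
E
python3 -c "
from p import *
report(); print(rel(w2(-.13,.30)))
for th in np.arange(.59,1.8,.15): print(round(th,2),tcp_for(th,.9).round(3))"
```

```text
t 8.775 tub x,y,z [-7.690e-02  2.000e-04  2.965e-01] phi 0.013 f [-0.3 -0.6 -0.4] q [-0.42  0.29  0.29  1.56  0.   -0.61]
[-5.31 -0.42 -0.09]
0.59 [-0.037  0.138]
0.74 [-0.026  0.155]
0.89 [-0.012  0.171]
1.04 [0.004 0.184]
1.19 [0.022 0.195]
1.34 [0.042 0.203]
1.49 [0.062 0.208]
1.64 [0.083 0.21 ]
1.79 [0.104 0.209]
```

Request:
servo_tool(
  motion=[
    [[-2, 0, 0], [0, 0, -0.18], 0],
    [[-2, 0, 0], [0, 0, -0.18], 0],
    [[0, 0, 0], [0, 0, -0.18], 0],
    [[0, 0, 0], [0, 0, -0.18], 0],
    [[0, 0, 0], [0, 0, -0.18], 0],
    [[0, 0, 0], [0, 0, 0], 0],
  ],
)

```text
t: 9.52
ee_pos: [0.5186, -0.1606, 0.2831]
eef_rot: [-1.354, -0.853, -0.576]
force: [0.4, -0.5, 0.3]
finger_gap: -0.0002
```

```bash
python3 -c "
from p import *
report(); print(rel(w2(-.13,.30)),rel(w2(-.12,.14)))"; python3 look.py l4
```

```text
t 9.525 tub x,y,z [-0.1154  0.0018  0.2831] phi 0.931 f [ 0.4 -0.5  0.3] q [-0.91 -0.17 -0.61  0.59  0.8  -0.87]
[ 0.49 -2.18 -0.19] [-11.75   8.18  -0.18]
9.575 [ 0.5200336  -0.16194404  0.28554208] [ 0.03831998 -0.65748754  0.05144604]
9.625 [ 0.52119056 -0.16257217  0.28723979] [ 1.10904551 -0.36638617  0.77480541]
```

View pics/l4.png

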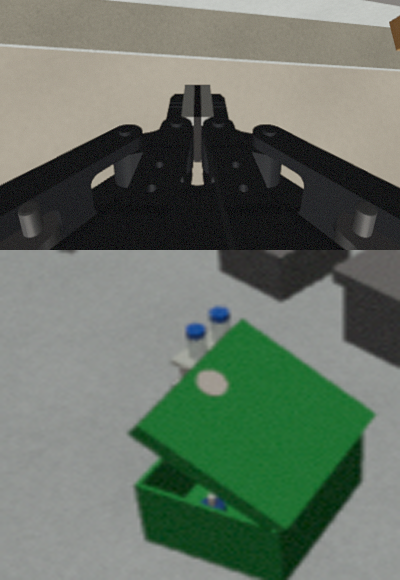

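Request:
servo_tool(
  motion=[
    [[-3, 2.1, 0], [0, 0, 0], 0],
    [[-3, 2.1, 0], [0, 0, 0], 0],
    [[-3, 2, 0], [0, 0, 0], 0],
    [[-2.5, 1.8, 0], [0, 0, 0], 0],
    [[0, 0, 0], [0, 0, 0], 0],
  ],
)

```text
t: 10.3
ee_pos: [0.5269, -0.1707, 0.1524]
eef_rot: [-1.369, -0.871, -0.562]
force: [0.1, 0.6, 1.2]
finger_gap: -0.0002
```

```bash
python3 -c "
from p import *
report(); print(rel(w2(-.06,.13)))"; python3 look.py l5
```

```text
t 10.3 tub x,y,z [-0.1094 -0.0098  0.1524] phi 0.929 f [0.1 0.6 1.2] q [-0.91  0.01 -0.85  0.17  0.79 -0.89]
[1.18 5.28 1.02]
10.35 [ 0.52741143 -0.17131841  0.15402271] [ 0.82338157 -0.72892616  0.0223147 ]
10.4 [ 0.5274     -0.17142555  0.15483919] [-0.82525274  0.7647514   0.28077516]
```

View pics/l5.png

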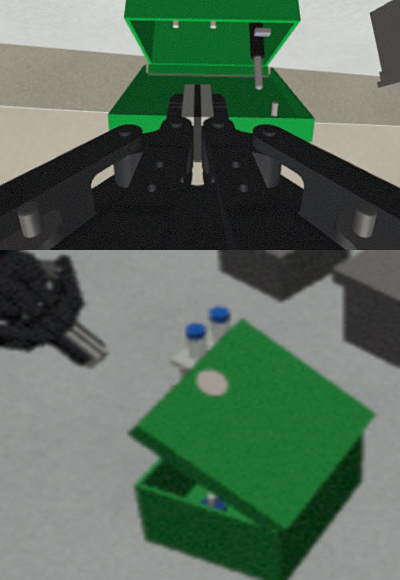

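```bash
python3 -c "
from p import *
from h import *
o,p,r=st()
report(); print(rel(w2(-.06,.13)), rel(w2(-.045,.13)))
for d in (-.04,-.025,0,.011): print(d,proj('scene',[p+r.apply([0,d,0])]))"
```

```text
t 10.45 tub x,y,z [-0.1092 -0.0105  0.1552] phi 0.932 f [-0.2  0.1 -0.8] q [-0.91  0.   -0.85  0.17  0.8  -0.89]
[0.93 5.43 1.12] [1.83 6.64 1.12]
-0.04 [[256.39652531 196.78502724]]
-0.025 [[260.73423975 200.85677082]]
0 [[267.93021249 207.61090302]]
0.011 [[271.08317566 210.57002997]]
```

Request:
servo_tool(
  motion=[
    [[0.3, 2, 0.5], [0, 0, 0], 0],
    [[0.3, 2, 0.5], [0, 0, 0], 0],
    [[0.3, 1.5, 0.3], [0, 0, 0], 0],
    [[0, 0, 0], [0, 0, 0], 0],
  ],
)

```text
t: 10.95
ee_pos: [0.5783, -0.1516, 0.1368]
eef_rot: [-1.378, -0.886, -0.565]
force: [-0.2, -0.1, -0.5]
finger_gap: -0.0001
```

```bash
python3 -c "
from p import *
report(); print(rel(w2(-.06,.13)))
for th in np.arange(.59,1.8,.2): print(round(th,2),tcp_for(th,.93).round(3),rel(w2(*tcp_for(th,.93))))"; python3 look.py l6
```

```text
t 10.95 tub x,y,z [-0.0551 -0.0015  0.1368] phi 0.938 f [-0.2 -0.1 -0.5] q [-0.77  0.08 -0.86 -0.05  0.71 -0.73]
[-0.83  0.    0.18]
0.59 [-0.037  0.138] [1.22 1.41 0.14]
0.79 [-0.021  0.161] [4.02 1.33 0.06]
0.99 [-0.     0.181] [ 6.78  1.81 -0.02]
1.19 [0.023 0.196] [ 9.4   2.83 -0.08]
1.39 [0.05  0.206] [11.76  4.35 -0.12]
1.59 [0.077 0.21 ] [13.77  6.31 -0.14]
1.79 [0.105 0.21 ] [15.35  8.62 -0.14]
11.0 [ 0.57813572 -0.15193452  0.13706193] [ 0.87881817  0.17523704 -0.02836026]
11.05 [ 0.57775295 -0.15207864  0.13688364] [-0.30225824  0.54826381  1.10573053]
```

View pics/l6.png

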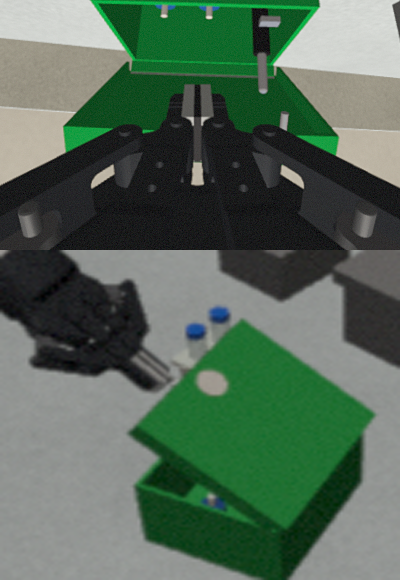

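Request:
servo_tool(
  motion=[
    [[0, 1.4, 0.1], [0, 0, 0], 0],
    [[0.6, 0, 0], [0, 0, 0], 0],
    [[0.6, 0, 0], [0, 0, 0], 0],
    [[0.6, 0, 0], [0, 0, 0], 0],
  ],
)

```text
t: 11.6
ee_pos: [0.5985, -0.1482, 0.1458]
eef_rot: [-1.381, -0.885, -0.568]
force: [-0.9, -0.3, 0.2]
finger_gap: 0.0001
```

Request:
servo_tool(
  motion=[
    [[0.8, 0, 0], [0, 0, 0], 0],
    [[0.8, 0, 0], [0, 0, 0], 0],
  ],
)

```text
t: 11.85
ee_pos: [0.6081, -0.1459, 0.1601]
eef_rot: [-1.381, -0.885, -0.569]
force: [-0.3, -0.2, -0.6]
finger_gap: 0.0
```

```bash
python3 -c "
from p import *
report()"; python3 look.py l7
```

```text
t 11.85 tub x,y,z [-0.0248 -0.0019  0.1601] phi 0.939 f [-0.3 -0.2 -0.6] q [-0.7   0.08 -0.79 -0.02  0.67 -0.66]
11.9 [ 0.60879142 -0.14604955  0.16121393] [ 0.08359274 -1.04401687  1.15522131]
11.95 [ 0.60850369 -0.14591607  0.16070812] [0.39687427 0.70507875 0.12180726]
```

View pics/l7.png

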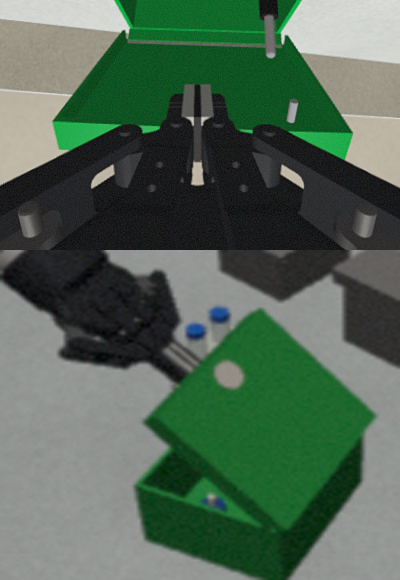

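The lid rises with the fingers at low force. I'll continue along the arc.

Request:
servo_tool(
  motion=[
    [[0.9, 0.15, 0], [0, 0, 0], 0],
    [[0.9, 0.15, 0], [0, 0, 0], 0],
    [[0.9, 0.15, 0], [0, 0, 0], 0],
    [[0.9, 0.3, 0], [0, 0, 0], 0],
    [[0.9, 0.3, 0], [0, 0, 0], 0],
    [[0.9, 0.4, 0], [0, 0, 0], 0],
  ],
)

```text
t: 12.75
ee_pos: [0.653, -0.1349, 0.1965]
eef_rot: [-1.381, -0.884, -0.568]
force: [0.6, 0.2, -1.0]
finger_gap: -0.0002
```

```bash
python3 -c "
from p import *
report()
for th in (1.19,1.39,1.59,1.75):print(rel(w2(*tcp_for(th,.94))))"; python3 look.py l8
```

```text
t 12.75 tub x,y,z [ 0.0214 -0.0003  0.1965] phi 0.939 f [ 0.6  0.2 -1. ] q [-0.61  0.08 -0.67  0.05  0.61 -0.58]
[0.09 0.21 0.03]
[2.45 1.73 0.  ]
[ 4.46  3.69 -0.01]
[ 5.76  5.52 -0.  ]
12.8 [ 0.65398787 -0.13507446  0.19758612] [ 1.04427629 -1.02504674  1.12029314]
12.85 [ 0.65345927 -0.13496577  0.19711632] [ 0.28323537  0.11225663 -0.61330614]
```

View pics/l8.png

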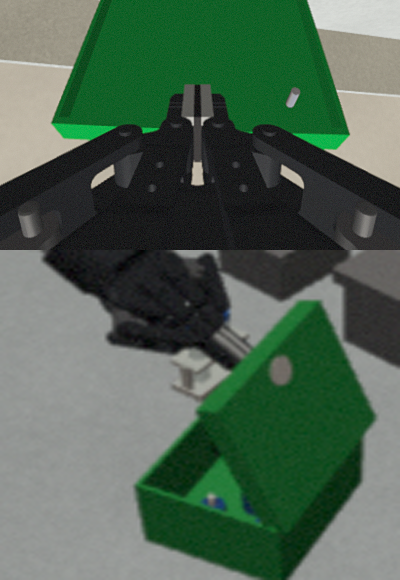

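Lid is now at about 1.2 rad and the tub has not moved. I'll carry it past upright.

Request:
servo_tool(
  motion=[
    [[0.8, 0.5, 0], [0, 0, 0], 0],
    [[0.8, 0.6, 0], [0, 0, 0], 0],
    [[0.8, 0.6, 0], [0, 0, 0], 0],
    [[0.7, 0.7, 0], [0, 0, 0], 0],
    [[0.7, 0.7, 0], [0, 0, 0], 0],
    [[0.6, 0.7, 0], [0, 0, 0], 0],
  ],
)

```text
t: 13.65
ee_pos: [0.7114, -0.1222, 0.2094]
eef_rot: [-1.38, -0.883, -0.568]
force: [-1.4, -0.4, -1.2]
finger_gap: -0.0002
```

```bash
python3 -c "
from p import *
report()
for th in (1.59,1.75,1.85):print(rel(w2(*tcp_for(th,.94))))"; python3 look.py l9
```

```text
t 13.65 tub x,y,z [0.0811 0.0004 0.2094] phi 0.938 f [-1.4 -0.4 -1.2] q [-0.52  0.15 -0.57  0.05  0.54 -0.5 ]
[-0.11 -0.37 -0.04]
[ 1.19  1.46 -0.04]
[ 1.85  2.7  -0.02]
13.7 [ 0.71209027 -0.12217954  0.20943541] [-0.34996212  0.56006636 -2.8466635 ]
13.75 [ 0.71149984 -0.12207508  0.20931169] [-1.03402323  0.62907732 -0.3805106 ]
```

View pics/l9.png

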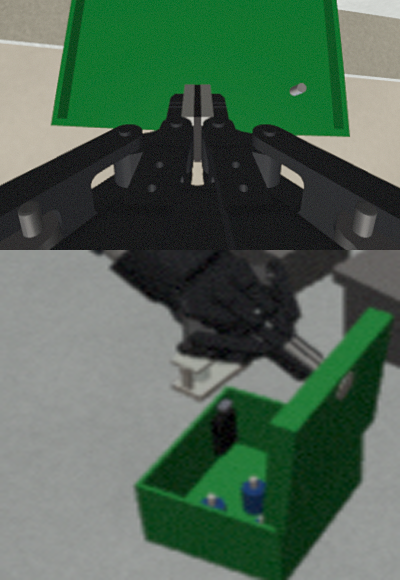

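Request:
servo_tool(
  motion=[
    [[0.5, 0.7, 0], [0, 0, 0], 0],
    [[0.4, 0.7, 0], [0, 0, 0], 0],
    [[0.4, 0.7, 0], [0, 0, 0], 0],
    [[0.3, 0.5, 0], [0, 0, 0], 0],
  ],
)

```text
t: 14.3
ee_pos: [0.7421, -0.1158, 0.2061]
eef_rot: [-1.38, -0.882, -0.567]
force: [-0.8, 0.0, -2.2]
finger_gap: -0.0
```

```bash
python3 -c "
from p import *
report()"; python3 look.py l10
```

```text
t 14.3 tub x,y,z [0.1125 0.0004 0.2061] phi 0.937 f [-0.8  0.  -2.2] q [-0.48  0.19 -0.52  0.04  0.51 -0.47]
14.35 [ 0.74246739 -0.11572884  0.20597237] [ 0.382509    1.30587579 -2.52963669]
14.4 [ 0.74210685 -0.11574219  0.20606655] [ 0.71493782  0.28069258 -1.58455011]
```

View pics/l10.png

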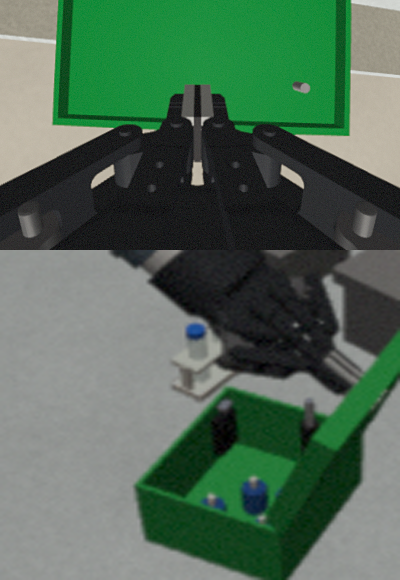

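The lid is past about 1.8 rad, with its skirt resting lightly on the finger. I'll lower away from the skirt first so withdrawing doesn't drag it, then back off.

Request:
servo_tool(
  motion=[
    [[-0.8, 0.5, 0], [0, 0, 0], 0],
    [[-0.9, 0.4, 0], [0, 0, 0], 0],
    [[-0.9, 0.2, 0], [0, 0, 0], 0],
    [[0, 0, 0], [0, 0, 0], 0],
  ],
)

```text
t: 14.95
ee_pos: [0.7353, -0.1189, 0.1776]
eef_rot: [-1.381, -0.884, -0.569]
force: [-0.5, 0.6, -0.1]
finger_gap: -0.0004
```

```bash
python3 -c "
from p import *
report()"; python3 look.py l11
```

```text
t 14.95 tub x,y,z [ 0.1052 -0.0012  0.1776] phi 0.939 f [-0.5  0.6 -0.1] q [-0.49  0.22 -0.58 -0.04  0.52 -0.48]
15.0 [ 0.73559824 -0.11898456  0.17820755] [-0.43187588 -1.46003466  0.71118825]
15.05 [ 0.73587887 -0.11898659  0.17880262] [ 0.80634104 -0.82119486  0.41554817]
```

View pics/l11.png

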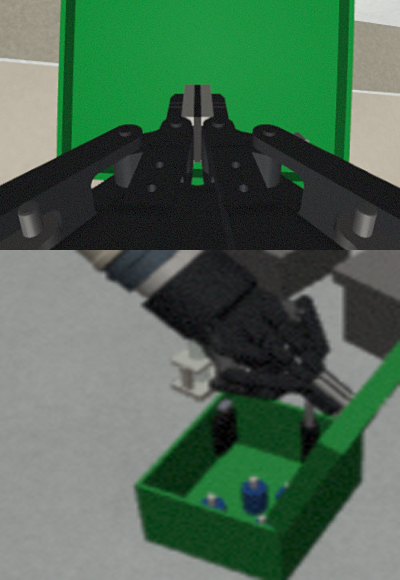

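Request:
servo_tool(
  motion=[
    [[-0.9, -1.2, 0], [0, 0, 0], 0],
    [[-1.5, -2, 0], [0, 0, 0], 0],
    [[-1.8, -2.4, 0], [0, 0, 0], 0],
    [[-1.2, -3.4, 0], [0, 0, 0], 0],
    [[0, -4, 0], [0, 0, 0], 0],
    [[0, -4, 0], [0, 0, 0], 0],
    [[0, -4, 0], [0, 0, 0], 0],
    [[0, 0, 0], [0, 0, 0], 0],
  ],
)

```text
t: 16.1
ee_pos: [0.5278, -0.1555, 0.2629]
eef_rot: [-1.383, -0.89, -0.571]
force: [0.2, -0.8, -0.0]
finger_gap: 0.0004
```

```bash
python3 -c "
from p import *
report()"; python3 look.py l12; python3 -c "
from h import *
for n in('scene','top'): cv2.imwrite(f'pics/{n}9.png',imaging.get_image(n)[:,:,::-1])"
```

```text
t 16.1 tub x,y,z [-0.1054  0.005   0.2629] phi 0.943 f [ 0.2 -0.8 -0. ] q [-0.88 -0.16 -0.67  0.45  0.78 -0.85]
16.15 [ 0.52825173 -0.15523381  0.26185394] [ 0.35506897 -0.27489309 -0.25017669]
16.2 [ 0.52864858 -0.15487798  0.26095645] [-0.00102957 -0.01228997 -0.59600682]
```

View pics/scene9.png

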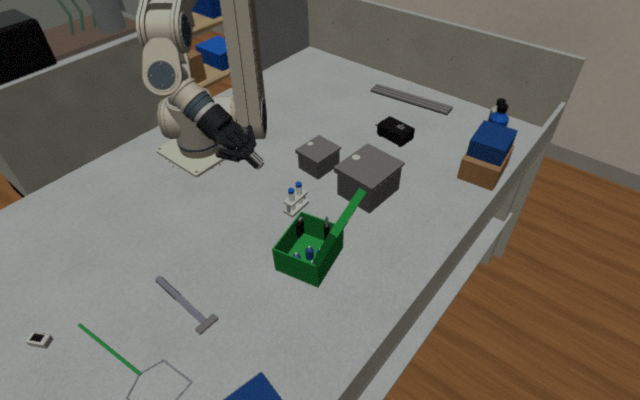

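View pics/top9.png

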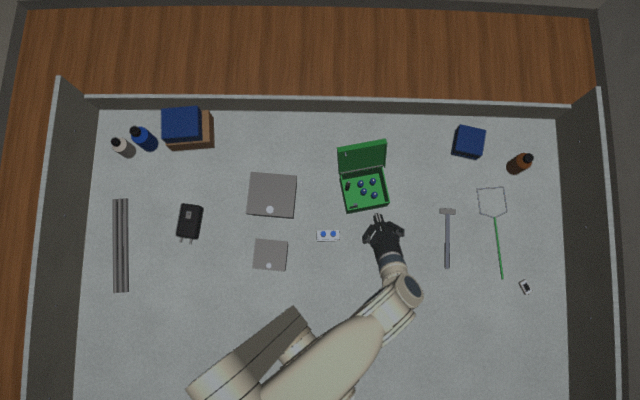

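Both views show the lid standing open and leaning back, the stones reachable, and the other things unmoved. I'll check the lid angle numerically.

```bash
python3 - <<'E'
from p import *
from h import *
for th in (1.65,1.8,1.92):
    # top-plate outer corners at the front edge (u=.14,v=.008) and skirt bottom
    out=[]
    for u,v in((.14,.008),(.14,-.012)):
        U=u*np.cos(th)-v*np.sin(th);V=u*np.sin(th)+v*np.cos(th)
        P=[w2(.065-U,.1+V,y) for y in(.08,-.08)]
        out.append((proj('top',P).round(1).tolist(),proj('scene',P).round(1).tolist()))
    print(th,out)
t=cv2.imread('pics/top9.png');s=cv2.imread('pics/scene9.png')
a=cv2.imread('pics/top0.png');d=cv2.absdiff(a,t)
cv2.imwrite('pics/f.png',np.hstack([cv2.resize(t[130:220,325:405],None,fx=5,fy=5,interpolation=2),cv2.resize(s[180:290,265:375],(400,450),interpolation=2)]))
for n,(x0,y0,x1,y1) in dict(grey=(240,165,302,222),vial=(312,226,344,246),pump=(172,200,208,246),scraper=(436,204,460,272)).items():
    print(n,d[y0:y1,x0:x1].max(), d[y0:y1,x0:x1].mean().round(2))
E
```

```text
1.65 [([[339.2, 155.4], [388.6, 146.6]], [[352.7, 184.4], [321.5, 228.6]]), ([[340.4, 161.3], [390.0, 152.5]], [[345.2, 181.5], [313.4, 225.0]])]
1.8 [([[337.9, 149.6], [387.1, 141.0]], [[360.5, 188.4], [330.0, 233.1]]), ([[339.1, 155.1], [388.6, 146.3]], [[353.1, 184.5], [321.9, 228.7]])]
1.92 [([[336.9, 145.4], [385.8, 136.8]], [[366.5, 192.1], [336.6, 237.4]]), ([[338.1, 150.4], [387.4, 141.7]], [[359.4, 187.6], [328.7, 232.3]])]
grey 14 3.56
vial 12 3.64
pump 24 3.84
scraper 15 3.64
```

View pics/f.png

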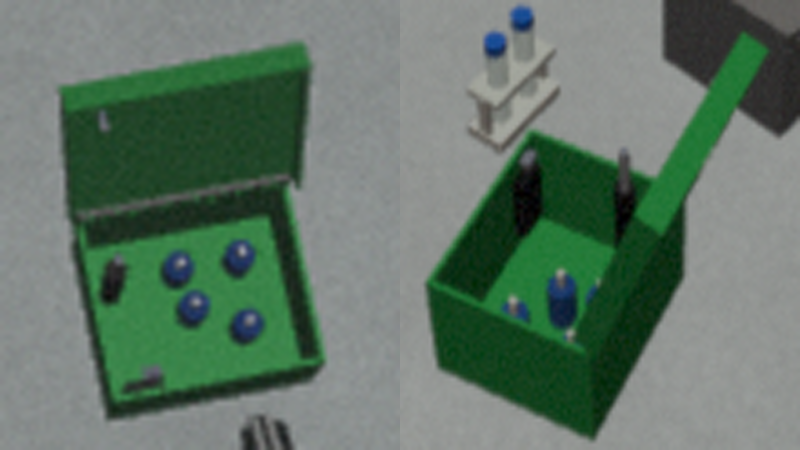

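```bash
python3 -c "
from station import order
print(order.close_job())"
```

```text
the job is handed in; nothing more can be done
None
```

The green tub is open and handed in at about 16.3 s of the 51 s allowed; handing in gave no verdict.

I pressed the white thumb mark with closed fingertips down to the solid stop, reading about 15 N. I then lifted the hand clear, the lid sprang ajar by itself, and I pushed it over from under its front edge with forward-tilted fingers. During the push the readings stayed below about 3 N. Finally I dropped below the lid's skirt and backed out.

**Last checks:**
- **Lid angle:** it matches 1.92 rad, the fully open stop, in the scene view. In the top view it reads between 1.8 and 1.92 rad, and about 1.92 once a 2 px offset in my tub position is allowed for.
- **Green tub:** I saw no movement of the tub in the final pictures, though I judged this by eye rather than measuring it.
- **Other things:** before and after top views show only image noise around the grey tub, vial stand, pump and scraper. The grey tub is shut.
- **Hand:** it is clear of everything, and the force reading is only noise.

**Disagreements:**
- **Fingertip position:** contact came about 36 mm lower than the stated TCP-to-tips distance implied, so the closed tips sit about 25 mm behind the reported TCP. I went by contact force and the pictures instead.
- **Tub position:** the two fixed cameras disagreed by about 9 mm in x. I used the middle value, which the wrist camera confirmed to within about 1 px.

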